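Cap the canister and bring it under the rivet press

TASK

Set the large steel cover on the open canister, spigot down, so that it sits seated and level on the rim, while the canister is still well away from the press. Then slide the carriage along its track until the rivet on top of the cover's hub stands right under the tip of the rivet press's nose, and leave it there. Set the cover down gently and leave the small cover, the tub of rivets, the wrench, the oil bottle and the screwdriver where they are.

Things in the scene. Friction and masses are not known exactly. Their poses are not given: they have to be found in the camera images.
- cover: LARGE loose round steel cover, 0.16 kg, lying spigot down. Origin: centre of its underside, z up. Spigot 72 mm diameter, 7 mm high, lower edge bevelled 3 mm; flange 88 mm diameter, z = 7 to 10 mm; cylindrical hub to grip, 22 mm diameter, z = 10 to 36 mm. Lies left of the track or in front of the press; the small cover lies in the other place.
- rivet (a point): Marked spot: brass rivet head (10 mm diameter) at the centre of the top of the large cover's hub, 36 mm above the cover's origin.
- small_cover: Bystander: a cover of the same make but smaller, flange 60 mm diameter, 36 mm high, too small for the canister. Origin: centre of its underside.
- carriage: Steel carriage (plate 100 x 215 mm, top 30 mm above the bench) with the open steel canister clamped on it: outer diameter 82 mm, wall 3 mm (mouth 76 mm: 2 mm play round the spigot), 60 mm tall. Origin on the canister's axis, 18 mm above the bench; y along the track, away from the press. Slides only along the track, 210 mm, end stop past the nose; stiff (about 3 N), stays where left.
- canister_rim (a point): Centre of the canister's mouth at the height of the rim, 90 mm above the bench. z up; y runs along the track, from the press towards the lug.
- lug_top (a point): Centre of the top of the carriage's upright lug, a grip to slide it by: 14 mm thick along the track, 40 mm across, standing 49 mm up from the carriage plate, its top 79 mm above the bench. It is 145 mm from the canister's axis on the side away from the press. Site y runs along the track, from the press towards the lug.
- nose_tip (a point): Tip of the fixed rivet press's downward nose (10 mm wide at the tip), 130 mm above the bench, over the middle line of the track. 11 mm of air are left above the hub of the seated cover. The press's column, 280 mm tall, stands 120 mm beyond it; the head (42 mm across) and a 50 mm wide arm are above: keep the gripper clear.
- rivet_tub: Bystander: clear square tub of rivets, 85 x 85 x 40 mm, origin at the centre of its underside.
- wrench: Bystander: wrench lying left of the track, origin at its underside.
- oil: Bystander: grey oil bottle, 56 mm diameter, 150 mm tall, origin at the centre of its underside.
- screwdriver: Bystander: screwdriver lying far left, origin at its underside.

How it is judged:
By the outcome, as a careful person would: the job done as asked, in the order asked, and still so for the second after the job is handed in, with the robot touching nothing.
It also fails if it takes over 58 s, if anything falls off the work surface, if the arm or the gripper's body presses on something with over 40 N, if the wrist force passes 120 N, or if a joint passes its speed limit or range.

ROBOT

A 6-joint arm with a two-finger parallel gripper is mounted at the origin on the work surface. World frame = base frame: x ahead of the robot, y to its left, z up, the work surface at z = 0. Lengths are in mm, angles in degrees, forces in N, time in s.
With the tool pointing down it reaches from about 300 to 850 mm from the base axis. Payload 4.2 kg.
Tool frame: the origin (TCP) lies at the very end of the fingers, on their centre line; the grasp point (between the pads) lies 19 mm behind it (env.grip_depth is the distance from the TCP to the grasp point, in mm); z points along the fingers, y is the line along which they close (so a half turn about z gives the same grasp; the last joint's range is limited). The gripper opens to 91 mm and grips with 3 to 60 N. Pads are 32 mm wide; open, the fingers measure 118 mm over their backs; the gripper's body (76 mm by 178 mm) begins 60 mm behind the grasp point.
Start: joints at [-68.01, 18.312, 89.639, -0, 72.044, -1.146], TCP at [225.932, -528.773, 186.876] pointing down, gripper open.
Joint ranges: [-177.97, 177.97], [-48.28, 115.42], [12.27, 149.76], [-77.06, 257.06], [2.81, 150.46], [-146.56, 146.56]. Speed limits (degrees/s): [147.25, 147.25, 180, 180, 180, 180].

INTERFACE

Orientations are given as [roll, pitch, yaw] about the fixed x, y, z axes, in that order (R = Rz(yaw) Ry(pitch) Rx(roll)).
In Python, from workcell import env, cams gives the robot as it stands.
- The arm moves only by the tool apply_moves, never from a script. Its argument "deltas" is a list of rows, each a list of 5 numbers: the shift along the tool's x, y, z in m, then the turn about the tool's z in rad, then the opening, from -1 (shut) to 1 (fully open), so that 0 is half open. In form: [[tx, ty, tz, roll, gripper], ...]. A call has 1 to 5 rows; each row is the pose to reach, as a shift and turn from the pose commanded when the call began, along the tool's axes at that moment; what a row does not reach only later rows make up. A row lasts 1/10 s, in which the tool goes at most 50 mm and 8.59 degrees, less where a joint would pass 70% of its speed; a pose out of reach is approached as far as the arm can. A call with a gripper value outside its range is refused whole. The fingers move at their own pace and stop on an object; "grip_force" is the grip in N (left out, the last holds). Time passes only in rows, so rows that repeat a pose let the fingers close. It gives the time, the measured TCP pose, the force, the opening and the grip force at its end, in the units of the state.
- env.state(): the state, without advancing time (a new reading comes with each control period).
- cams.grab_frame(name): name is "scene" or "top" or "wrist"; returns the picture (420x560x3 uint8, blue, green, red); there is no depth.
- cams.get_calibration(name): a dict with "mtx" (3x3 intrinsics, pixels), "k1" (the pictures are not rectified: a ray, as slopes to the right and down, at radius r is drawn at 1 + k1 r^2 times it, then the intrinsics apply), "eye" and "attitude" of the camera in the world; the wrist camera has in their place "tool_from_camera" (4x4, takes a point from camera to tool coordinates, whose origin is the TCP and whose axes are the flange's). Camera axes: x right, y down, z forward; pixel columns grow to the right and rows downward; lengths in mm; the calibration is good to about 2 mm. A picture is of the moment at which its call begins: read the wrist's pose just before it. get_calibration takes no time and is no camera call.
- env.job_done(): hands the job in; it is judged then, once.
The state is a dict: "time_s": time; "qpos": joint angles; "qvel": joint speeds; "effort": joint torques, N m; "ee_pos": TCP position; "ee_rot": TCP orientation; "force": force on the tool from outside, world axes, zero at the start; "torque": the same for the moment, N m; "gripper_width": finger opening in mm; "gripper_force": force on a finger pad.
Only numpy, scipy, OpenCV 4.12 (cv2) and the standard library are available. Lean on these libraries where they do the work, as an engineer would, in place of code of your own. Each camera call takes 0.05 s, during which the arm holds its last target. There are 200 camera calls.

## Working session

There is one attempt and no reset: what is moved stays moved. The work goes in short steps, Python scripts to look and compute and a tool call to move; the robot and the scene stay as the last step left them, time stands still between calls to the robot, and variables do not carry over. Pictures are saved under pics/ and viewed, at most 10 in all, crops included, and the job is handed in when it is done.

Besides the shell and the picture viewer there is one more tool, called after ">>>" by a JSON object that holds its "op" and its "data", one argument or row to a line. apply_moves: Moves the arm, as the interface text tells. Its arguments: {"type":"object","properties":{"deltas":{"type":"array"},"grip_force":{"type":"number"}},"required":["deltas"]}

```bash
mkdir -p pics; cat > h.py <<'E'
import numpy as np, cv2
from scipy.spatial.transform import Rotation as R
from workcell import env, cams
def cam(name, st=None):
    c=cams.get_calibration(name); K=np.array(c["mtx"],float)
    if name=="wrist":
        T=np.array(c["tool_from_camera"]); Rt=R.from_euler('xyz',st["ee_rot"],degrees=True).as_matrix()
        return K,c["k1"],Rt@T[:3,:3],Rt@T[:3,3]+np.array(st["ee_pos"])
    A=np.array(c["attitude"],float)
    return K,c["k1"],A,np.array(c["eye"],float)
def ray(C,uv):
    K,k1,A,e=C; d=np.linalg.inv(K)@[uv[0],uv[1],1]; s=d[:2].copy(); p=s.copy()
    for _ in range(20): p=s/(1+k1*(p@p))
    return e,A@np.array([p[0],p[1],1])
def onz(C,uv,z):
    e,d=ray(C,uv); return e+d*(z-e[2])/d[2]
def proj(C,P):
    K,k1,A,e=C; q=A.T@(np.array(P)-e); p=q[:2]/q[2]; p=p*(1+k1*(p@p)); return (K@[p[0],p[1],1])[:2]
def grab(name,fn=None):
    st=env.state(); im=cams.grab_frame(name)
    if fn: cv2.imwrite("pics/"+fn,im)
    return im,cam(name,st),st
E
python3 - <<'E'
from h import *
for n in("scene","top"):
    c=cams.get_calibration(n); print(c)
    grab(n,n+"0.png")
print(env.state())
E
```

```text
{'mtx': array([[422.79259533,   0.        , 280.78872532],
       [  0.        , 422.79259533, 204.44464155],
       [  0.        ,   0.        ,   1.        ]]), 'k1': -0.04148577696091022, 'eye': array([1028.69132375, -635.84809017,  940.75008769]), 'attitude': array([-136.51456809,    0.9178441 ,   37.51644253])}
{'mtx': array([[394.98144107,   0.        , 278.97744711],
       [  0.        , 394.98144107, 205.29477776],
       [  0.        ,   0.        ,   1.        ]]), 'k1': -0.060968371351612025, 'eye': array([ 402.18446342,   20.83638372, 1073.21780554]), 'attitude': array([-172.22146944,    0.26594137,  -91.15808173])}
{'time_s': 0.1, 'qpos': array([-6.80108420e+01,  1.83484581e+01,  8.96996044e+01, -1.01250024e-03,
        7.20442182e+01, -1.14506647e+00]), 'qvel': array([-0.00566627,  0.00190842, -0.19517997,  0.04324997, -0.00994823,
        0.05860535]), 'effort': array([ 5.35578442e-05, -4.13332307e+01, -2.32509917e+01,  7.29229697e-02,
        4.22432029e-02, -7.25301061e-05]), 'ee_pos': array([ 225.72600701, -528.299024  ,  186.09830445]), 'ee_rot': array([-1.79907719e+02, -8.81632572e-04,  2.31345367e+01]), 'force': array([ 0.48164294, -0.33252481, -0.31464401]), 'torque': array([ 0.00560879, -0.02685626,  0.01096022]), 'gripper_force': 0.0, 'gripper_width': 91.21323219007736}
```

View pics/top0.png

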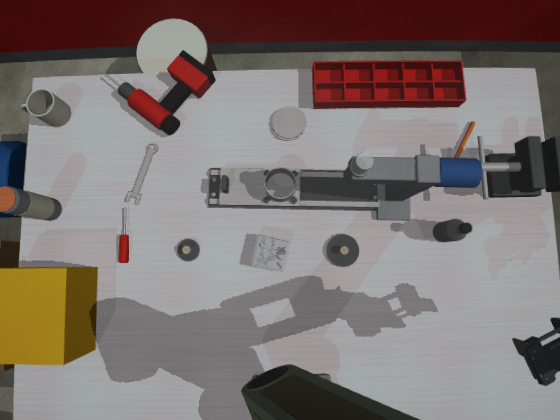

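View pics/scene0.png

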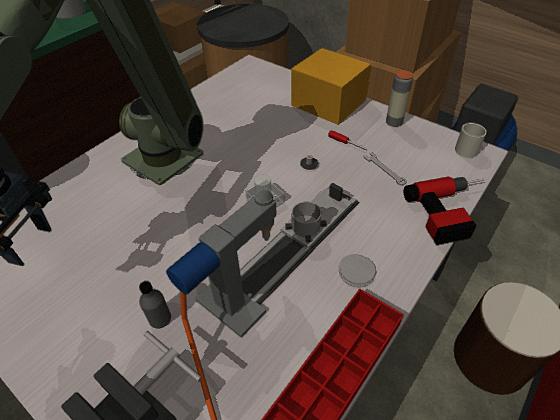

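The top view shows the large cover at (343,250), in front of the press, and the small one at (187,250). The canister is at (280,184) and the lug at about (215,185). In the scene view the nose tip is near (266,236).

```bash
sed -i 's/A=np.array(c\["attitude"\],float)$/A=R.from_euler("xyz",c["attitude"],degrees=True).as_matrix()/' h.py
python3 - <<'E'
from h import *
T=cam("top");S=cam("scene")
for n,uv,z in(("base?",(270,385),0),("cover rivet",(341,250),36),("flange",(343,250),10),("small",(187,250),20),("can rim",(280,184),90),("lug",(213,184),79),("track top-left",(208,207),20),("track right",(378,210),20),("tub",(268,252),20),("head top",(360,163),170)):
    print(n,onz(T,uv,z).round(0))
for n,uv,z in(("nose",(266,236),130),("rim",(306,210),90),("lug",(337,187),79)): print(n,onz(S,uv,z).round(0))
a=cv2.imread("pics/top0.png")[130:280,180:420]; b=cv2.imread("pics/scene0.png")[140:290,200:400]
cv2.imwrite("pics/ta.png",np.vstack([cv2.resize(a,None,fx=2.5,fy=2,interpolation=2),cv2.resize(b,(600,300),interpolation=2)]))
E
```

```text
base? [75. 56.  0.]
cover rivet [ 423. -137.   36.]
flange [ 423. -146.   10.]
small [431. 270.  20.]
can rim [591.  19.  90.]
lug [597. 191.  79.]
track top-left [545. 214.  20.]
track right [ 528. -244.   20.]
tub [422.  54.  20.]
head top [ 622. -170.  170.]
nose [ 586. -141.  130.]
rim [595.  21.  90.]
lug [609. 158.  79.]
```

View pics/ta.png

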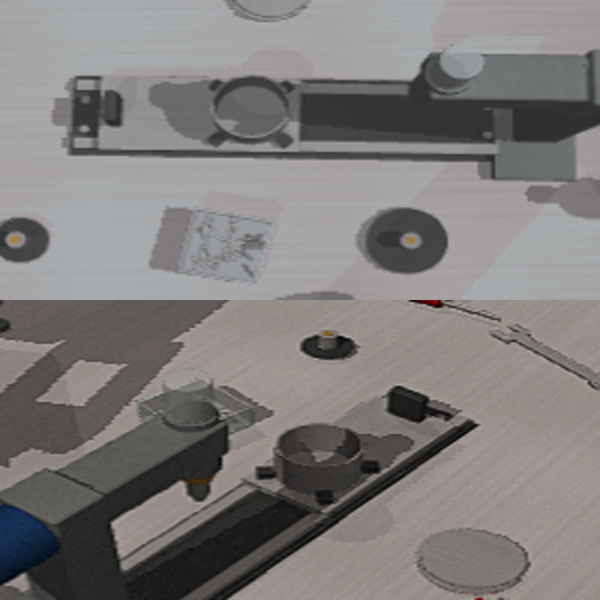

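```bash
python3 - <<'E'
from h import *
T=cam("top");S=cam("scene")
P={}
for n,uv,z in(("rivet",(344,250),36),("rim",(280,183.5),90),("lug",(225.2,183.5),79)):
    P[n]=onz(T,uv,z); print(n,P[n].round(1))
d=(P["lug"]-P["rim"])[:2]; print(np.linalg.norm(d), np.degrees(np.arctan2(d[1],d[0])))
for uv in((252,168),(251,206.5)):pass
a=onz(T,(208,206),15);b=onz(T,(377,208.5),15);print("edge dir",np.degrees(np.arctan2(*(a-b)[1::-1])))
for n,uv,z in(("nose",(265.7,238.5),130),("rim",(306,217.5),90),("lug",(335.5,186),79)): print(n,onz(S,uv,z).round(1))
print(cams.get_calibration("wrist"))
E
```

```text
rivet [ 422.5 -144.8   36. ]
rim [592.2  19.   90. ]
lug [597.3 159.5  79. ]
140.59348402802905 87.89794943602176
edge dir 87.95086647841022
nose [ 590.5 -147.4  130. ]
rim [610.4  -1.9  90. ]
lug [603.  158.6  79. ]
{'mtx': array([[302.42998622,   0.        , 280.95623529],
       [  0.        , 302.42998622, 213.2840653 ],
       [  0.        ,   0.        ,   1.        ]]), 'k1': -0.022124537923769116, 'tool_from_camera': array([[ 2.78320050e-04, -9.59573489e-01, -2.81458063e-01,
         8.12831220e+01],
       [ 9.99999958e-01,  2.45727994e-04,  1.51091675e-04,
        -3.81655634e-01],
       [-7.58214410e-05, -2.81458093e-01,  9.59573518e-01,
        -1.98007701e+02],
       [ 0.00000000e+00,  0.00000000e+00,  0.00000000e+00,
         1.00000000e+00]])}
```

>>> {"op": "apply_moves", "data": {
  "deltas": [
    [0.035,-0.03,0,0,1],
    [0.07,-0.06,0,0,1],
    [0.105,-0.09,0,0,0.5],
    [0.14,-0.12,0,0,0.3],
    [0.175,-0.15,0,0,0.2]
  ]
}}

```text
time_s: 0.6
ee_pos: [328.2, -320.2, 186.6]
ee_rot: [-180.0, -0.0, 23.1]
force: [0.2, 0.2, -0.2]
gripper_width: 70.3
gripper_force: 0.0
```

>>> {"op": "apply_moves", "data": {
  "deltas": [
    [0.035,-0.03,0.01,0.11,0.2],
    [0.07,-0.06,0.02,0.22,0.2],
    [0.105,-0.09,0.03,0.33,0.2],
    [0.14,-0.12,0.036,0.438,0.2],
    [0.157,-0.126,0.036,0.438,0.2]
  ]
}}

```text
time_s: 1.1
ee_pos: [422.4, -140.8, 149.8]
ee_rot: [-179.9, 0.1, -1.9]
force: [0.1, -0.9, 0.7]
gripper_width: 54.8
gripper_force: 0.0
```

>>> {"op": "apply_moves", "data": {
  "deltas": [
    [0,0,0,0,0.2],
    [0,0,0,0,0.2],
    [0,0,0,0,0.2]
  ]
}}

```text
time_s: 1.4
ee_pos: [422.2, -145.3, 150.8]
ee_rot: [180.0, 0.0, -2.0]
force: [0.6, 0.5, -0.3]
gripper_width: 54.7
gripper_force: 0.0
```

```bash
python3 - <<'E'
from h import *
im,C,st=grab("wrist","w1.png"); print(st["ee_pos"],st["ee_rot"],st["gripper_width"],st["time_s"],C[3])
print(proj(C,(422.5,-144.8,36)),proj(C,(592,19,90)),proj(C,(590.5,-147,130)))
E
```

```text
[ 422.15151978 -145.25263499  150.78415778] [ 1.79982780e+02  2.94683193e-02 -2.01588898e+00] 54.724338145594714 1.4 [ 503.22901102 -147.12106973  348.75111067]
[281.37726691 203.25926962] [58.59540315 12.81156054] [275.80343936 -20.74065262]
```

View pics/w1.png

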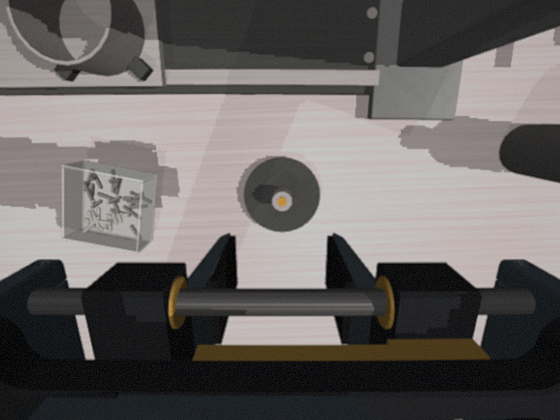

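The rivet is at (282.5,201) and the flange circle is centred at about (282,194).

```bash
python3 - <<'E'
from h import *
C=cam("wrist",env.state()); im=cv2.imread("pics/w1.png")
h=cv2.cvtColor(im,cv2.COLOR_BGR2HSV)[185:220,265:300]; m=(h[...,1]>110)
ys,xs=np.nonzero(m); uv=(xs.mean()+265,ys.mean()+185); print(m.sum(),uv,onz(C,uv,36),onz(C,(282,193.5),10))
E
```

```text
58 (np.float64(281.5), np.float64(201.13793103448276)) [ 424.85870455 -145.12075702   36.        ] [ 427.33693436 -145.82873384   10.        ]
```

>>> {"op": "apply_moves", "data": {
  "deltas": [
    [0.0033,0,0.035,0,0.2],
    [0.0033,0,0.07,0,0.2],
    [0.0033,0,0.1,0,0.2],
    [0.0033,0,0.125,0,0.2],
    [0.0033,0,0.137,0,0.2]
  ]
}}

```text
time_s: 1.95
ee_pos: [424.1, -145.1, 11.9]
ee_rot: [-179.9, 0.2, -2.1]
force: [0.6, 0.3, -0.0]
gripper_width: 54.6
gripper_force: 0.0
```

>>> {"op": "apply_moves", "data": {
  "deltas": [
    [0,0,0,0,0.2],
    [0,0,0,0,0.2],
    [0,0,0,0,-0.2],
    [0,0,0,0,-0.6],
    [0,0,0,0,-0.6]
  ],
  "grip_force": 25
}}

```text
time_s: 2.45
ee_pos: [426.5, -144.9, 14.5]
ee_rot: [180.0, -0.1, -2.0]
force: [0.4, 0.9, 0.2]
gripper_width: 33.9
gripper_force: 0.0
```

>>> {"op": "apply_moves", "data": {
  "deltas": [
    [0,0,0,0,-0.8],
    [0,0,0,0,-0.8],
    [0,0,0,0,-0.8],
    [0,0,0,0,-0.8]
  ]
}}

```text
time_s: 2.85
ee_pos: [426.1, -144.6, 13.9]
ee_rot: [180.0, -0.0, -2.0]
force: [-0.1, 0.7, -0.6]
gripper_width: 9.1
gripper_force: 0.0
```

```bash
python3 - <<'E'
from h import *
im,C,st=grab("wrist")
a=grab("top")[0]; b=grab("scene")[0]
a=cv2.resize(a[200:300,280:400],(480,400));b=cv2.resize(b[150:290,120:300],(320,250)); 
o=np.zeros((600,800,3),np.uint8); o[:300,:400]=cv2.resize(im,(400,300)); o[:300,400:]=cv2.resize(a,(400,300)); o[300:550,:320]=b
cv2.imwrite("pics/c1.png",o); print(st["gripper_width"],proj(C,(425,-145,36)))
E
```

```text
9.096216075515217 [283.09311197 259.37707976]
```

View pics/c1.png

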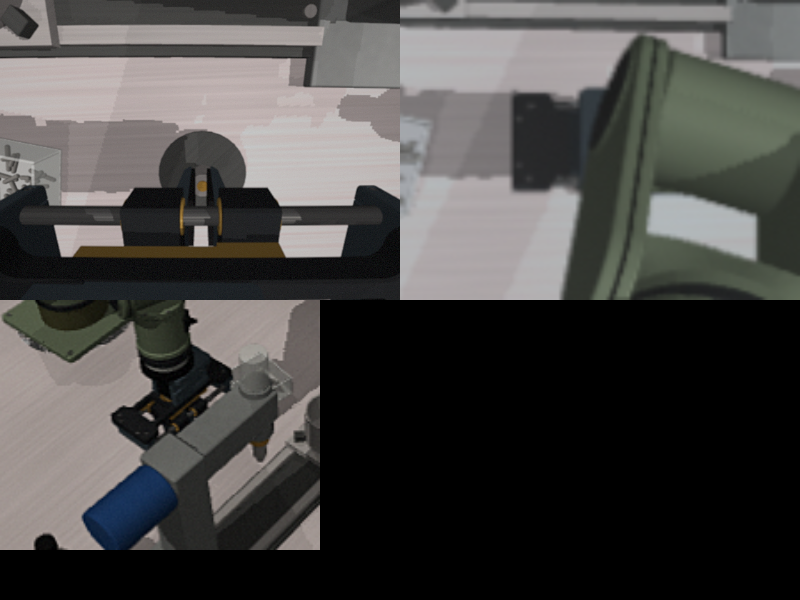

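```bash
python3 - <<'E'
from h import *
im,C,st=grab("wrist")
cv2.imwrite("pics/c2.png",cv2.resize(im[170:360,190:380],(760,600),interpolation=cv2.INTER_CUBIC)); print(st["gripper_width"],st["gripper_force"],st["force"],st["ee_pos"])
E
```

```text
9.3366700828591 0.0 [ 0.22814902 -0.43634185 -0.08308593] [ 426.09295197 -144.64644387   13.80512293]
```

View pics/c2.png

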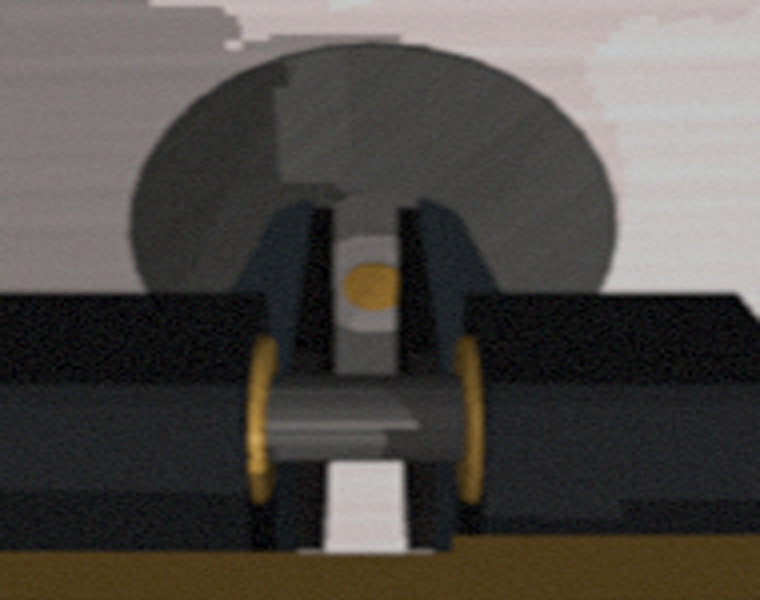

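The zoom shows the hub top (around (370,285)) partly hidden by the fingers, which have closed to 9 mm over it. So the fingertips seem to be above the hub, even though the TCP reads 14 mm. I'll check the fingertip depth from the picture.

```bash
python3 - <<'E'
from h import *
print("grip_depth",env.grip_depth, [a for a in dir(env) if a[0]!='_'])
st=env.state(); C=cam("wrist",st)
c=cams.get_calibration("wrist");T=np.array(c["tool_from_camera"]);D=(np.array(c["mtx"]),c["k1"],T[:3,:3],T[:3,3])
for z in(0,-10,-20,-30,-40): print(z,"w1 tips",proj(D,(16,-27.4,z)).round(),proj(D,(16,27.4,z)).round(),"now",proj(D,(16,-4.6,z)).round(),proj(D,(16,4.6,z)).round())
E
```

```text
grip_depth 18.8 ['Unreachable', 'grip_depth', 'job_done', 'state']
0 w1 tips [243. 223.] [322. 223.] now [276. 223.] [289. 223.]
-10 w1 tips [241. 228.] [324. 228.] now [275. 228.] [289. 228.]
-20 w1 tips [239. 233.] [326. 233.] now [275. 233.] [290. 233.]
-30 w1 tips [236. 239.] [329. 239.] now [275. 239.] [290. 239.]
-40 w1 tips [234. 245.] [331. 245.] now [274. 245.] [291. 245.]
```

The fingertip images match points about 25 mm behind the nominal TCP, and the fingers closed with no contact. So the real finger ends are about 25 mm short of the reported TCP. I'll open, then go lower in small steps while watching the force.

>>> {"op": "apply_moves", "data": {
  "deltas": [
    [0,0,0,0,0.2],
    [0,0,0,0,0.2],
    [0,0,0,0,0.2],
    [0,0,0,0,0.2],
    [0,0,0,0,0.2]
  ]
}}

```text
time_s: 3.55
ee_pos: [426.1, -144.7, 13.8]
ee_rot: [180.0, -0.0, -2.0]
force: [-0.2, 0.2, 0.8]
gripper_width: 46.0
gripper_force: 0.0
```

>>> {"op": "apply_moves", "data": {
  "deltas": [
    [0,0,0.004,0,0.2],
    [0,0,0.008,0,0.2],
    [0,0,0.012,0,0.2],
    [0,0,0.015,0,0.2],
    [0,0,0.015,0,0.2]
  ]
}}

```text
time_s: 4.05
ee_pos: [425.6, -144.5, -1.7]
ee_rot: [-180.0, 0.1, -2.0]
force: [-0.3, 0.1, -0.6]
gripper_width: 54.8
gripper_force: 0.0
```

>>> {"op": "apply_moves", "data": {
  "deltas": [
    [0,0,0,0,-0.3],
    [0,0,0,0,-0.6],
    [0,0,0,0,-0.8],
    [0,0,0,0,-0.8],
    [0,0,0,0,-0.8]
  ],
  "grip_force": 10
}}

```text
time_s: 4.55
ee_pos: [426.2, -144.8, -1.0]
ee_rot: [180.0, -0.0, -2.0]
force: [0.0, 0.3, 0.9]
gripper_width: 21.6
gripper_force: 10.0
```

The hub is between the pads now (21.6 mm), which confirms the offset. I'll open a little and go deeper for a better hold.

>>> {"op": "apply_moves", "data": {
  "deltas": [
    [0,0,0,0,-0.3],
    [0,0,0,0,-0.3],
    [0,0,0.003,0,-0.3],
    [0,0,0.005,0,-0.3],
    [0,0,0.007,0,-0.3]
  ]
}}

```text
time_s: 5.05
ee_pos: [426.0, -144.6, -8.5]
ee_rot: [-180.0, 0.0, -2.0]
force: [-0.2, 0.2, 0.4]
gripper_width: 32.1
gripper_force: 0.0
```

>>> {"op": "apply_moves", "data": {
  "deltas": [
    [0,0,0,0,-0.3],
    [0,0,0,0,-0.3]
  ]
}}

```text
time_s: 5.25
ee_pos: [426.0, -144.6, -8.3]
ee_rot: [180.0, 0.0, -2.0]
force: [-0.0, -0.0, -0.6]
gripper_width: 31.6
gripper_force: 0.0
```

>>> {"op": "apply_moves", "data": {
  "deltas": [
    [0,0,0,0,-0.6],
    [0,0,0,0,-0.8],
    [0,0,0,0,-0.8],
    [0,0,0,0,-0.8]
  ],
  "grip_force": 25
}}

```text
time_s: 5.65
ee_pos: [426.2, -144.7, -8.1]
ee_rot: [180.0, -0.0, -2.0]
force: [0.4, -0.6, 0.8]
gripper_width: 21.2
gripper_force: 25.0
```

>>> {"op": "apply_moves", "data": {
  "deltas": [
    [0,0,-0.01,0,-0.8],
    [0,0,-0.04,0,-0.8],
    [0,0,-0.08,0,-0.8],
    [0,0,-0.115,0,-0.8],
    [0,0,-0.135,0,-0.8]
  ]
}}

```text
time_s: 6.15
ee_pos: [427.2, -145.0, 130.3]
ee_rot: [179.9, -0.3, -2.0]
force: [0.9, -0.5, -1.4]
gripper_width: 21.0
gripper_force: 25.0
```

>>> {"op": "apply_moves", "data": {
  "deltas": [
    [0,-0.03,0,0,-0.8],
    [0.01,-0.07,0,0,-0.8],
    [0.03,-0.11,0,0,-0.8],
    [0.055,-0.145,0,0,-0.8],
    [0.068,-0.167,0,0,-0.8]
  ]
}}

```text
time_s: 6.65
ee_pos: [501.3, 22.4, 127.6]
ee_rot: [-180.0, -0.1, -1.9]
force: [0.1, -0.9, -0.7]
gripper_width: 21.6
gripper_force: 25.0
```

>>> {"op": "apply_moves", "data": {
  "deltas": [
    [0,0,0,0,-0.8],
    [0,0,0,0,-0.8],
    [0,0,0,0,-0.8],
    [0,0,0,0,-0.8]
  ]
}}

```text
time_s: 7.05
ee_pos: [499.0, 19.1, 127.0]
ee_rot: [180.0, 0.0, -2.0]
force: [-1.0, -0.3, -1.9]
gripper_width: 21.3
gripper_force: 25.0
```

```bash
python3 - <<'E'
from h import *
im,C,st=grab("wrist","w2.png"); print(st["ee_pos"],st["ee_rot"],st["gripper_width"],st["time_s"])
print(proj(C,(592,19,90)),proj(C,(597,164,79)))
E
```

```text
[499.04134378  19.06542559 126.98269179] [ 1.79983060e+02  1.91047724e-02 -2.03355375e+00] 21.33609220591704 7.05
[277.85815389 107.93628815] [ 91.60885209 109.76807982]
```

View pics/w2.png

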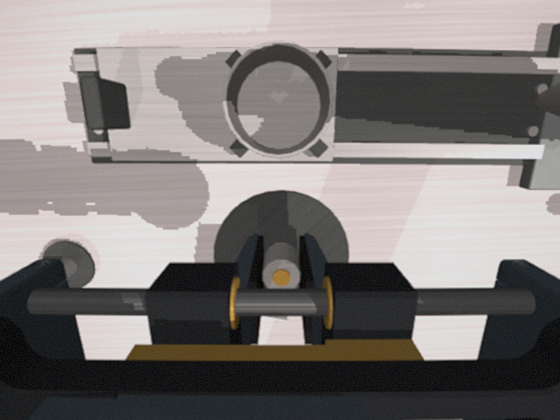

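The canister mouth ring is centred near (278,100), the held rivet is at (282,277) and the lug's top is near (118,105).

```bash
python3 - <<'E'
from h import *
st=env.state(); C=cam("wrist",st); im=cv2.imread("pics/w2.png"); g=cv2.GaussianBlur(cv2.cvtColor(im,cv2.COLOR_BGR2GRAY),(3,3),0)
hc=cv2.HoughCircles(g[30:175,200:360],cv2.HOUGH_GRADIENT_ALT,1,1,param1=150,param2=0.6,minRadius=40,maxRadius=60)
if hc is not None:
  for c in hc[0][:8]: print(c[:3]+[200,30,0],onz(C,(c[0]+200,c[1]+30),90).round(1))
for z in(90,): 
  for s in((592,19,z),): print(302*41/np.linalg.norm(C[3]-s),302*38/np.linalg.norm(C[3]-s))
h=cv2.cvtColor(im,cv2.COLOR_BGR2HSV)[265:290,268:296]; ys,xs=np.nonzero(h[...,1]>110); uv=(xs.mean()+268,ys.mean()+265); print(len(xs),uv,onz(C,uv,st["ee_pos"][2]+8+36))
cv2.imwrite("pics/w2c.png",cv2.resize(im[30:175,60:360],(800,387),interpolation=2))
E
```

```text
[275.          95.          53.54411316] [601.2  20.7  90. ]
[288.         114.          51.88579941] [587.6  11.7  90. ]
[269.         113.          52.22107315] [588.8  25.7  90. ]
[272.         112.          51.58472824] [589.5  23.4  90. ]
[279.         120.          46.39289474] [583.6  18.5  90. ]
[278.          88.          47.76478195] [605.9  18.4  90. ]
[298.         110.          53.78003693] [590.2   4.2  90. ]
[258.         116.          50.25459671] [587.   33.9  90. ]
52.61955142896421 48.7693403487961
218 (np.float64(280.9449541284404), np.float64(277.22935779816515)) [497.30945109  20.08897261 171.00869652]
```

View pics/w2c.png

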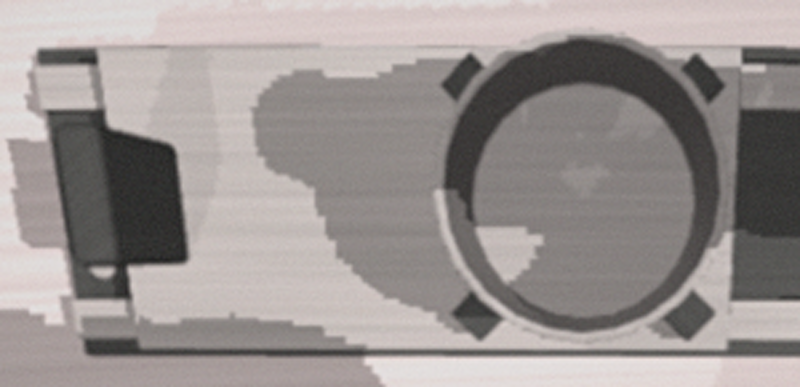

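```bash
python3 - <<'E'
from h import *
C=cam("wrist",env.state()); f=lambda u,v,z:onz(C,(60+u/2.6667,30+v/2.669),z)
l,r,t,b=f(435,190,90),f(722,190,90),f(578,30,90),f(578,340,90)
print(l.round(1),r.round(1),t.round(1),b.round(1),"diam",np.linalg.norm(l-r),np.linalg.norm(t-b))
l2,r2,t2,b2=f(446,190,90),f(712,190,90),f(580,38,90),f(580,331,90)
print("inner",np.linalg.norm(l2-r2),np.linalg.norm(t2-b2))
c=np.array([(t+b)[0]/2,(l+r)[1]/2]);c2=np.array([(t2+b2)[0]/2,(l2+r2)[1]/2]);print(c,c2)
L=f(87.5,194,79);print("lug",L,np.linalg.norm(L[:2]-c),np.degrees(np.arctan2(*(L[:2]-c)[::-1])))
E
```

```text
[598.3  58.9  90. ] [595.5 -19.9  90. ] [636.5  18.1  90. ] [556.1  21.2  90. ] diam 78.87607703727879 80.43040128826601
inner 73.09795855110303 75.97219258495615
[596.3241349   19.50853605] [596.6340785   19.37060202]
lug [602.32476927 162.04118525  79.        ] 142.65890683758604 87.58926732563752
```

>>> {"op": "apply_moves", "data": {
  "deltas": [
    [0.03,-0.001,0,0,-0.8],
    [0.065,-0.002,0,0,-0.8],
    [0.09,-0.003,0,0,-0.8],
    [0.099,-0.0032,0.01,0,-0.8],
    [0.099,-0.0032,0.03,0,-0.8]
  ]
}}

```text
time_s: 7.6
ee_pos: [600.5, 19.1, 97.1]
ee_rot: [-180.0, -0.2, -2.0]
force: [0.2, -0.6, -2.4]
gripper_width: 21.2
gripper_force: 25.0
```

>>> {"op": "apply_moves", "data": {
  "deltas": [
    [0,0,0.005,0,-0.8],
    [0,0,0.005,0,-0.8],
    [0,0,0.005,0,-0.8],
    [0,0,0.005,0,-0.8]
  ]
}}

```text
time_s: 8.0
ee_pos: [599.1, 19.7, 92.9]
ee_rot: [-180.0, -0.1, -2.0]
force: [0.6, 0.1, -1.0]
gripper_width: 21.5
gripper_force: 25.0
```

```bash
python3 - <<'E'
from h import *
im,C,st=grab("wrist"); print(st["ee_pos"],st["ee_rot"],st["force"],st["time_s"])
b,CS,_=grab("scene"); 
u=proj(CS,(596,19,100)).astype(int); print(u)
b=b[u[1]-35:u[1]+45,u[0]-50:u[0]+60]
cv2.imwrite("pics/c3.png",np.hstack([cv2.resize(im[130:330,180:380],(400,500)),cv2.resize(b,(400,500),interpolation=2)]))
E
```

```text
[599.07417695  19.69936456  92.85277756] [-1.79999495e+02 -9.64496551e-02 -1.96329853e+00] [ 0.56948933  0.11039205 -1.04354538] 8.0
[306 208]
```

View pics/c3.png

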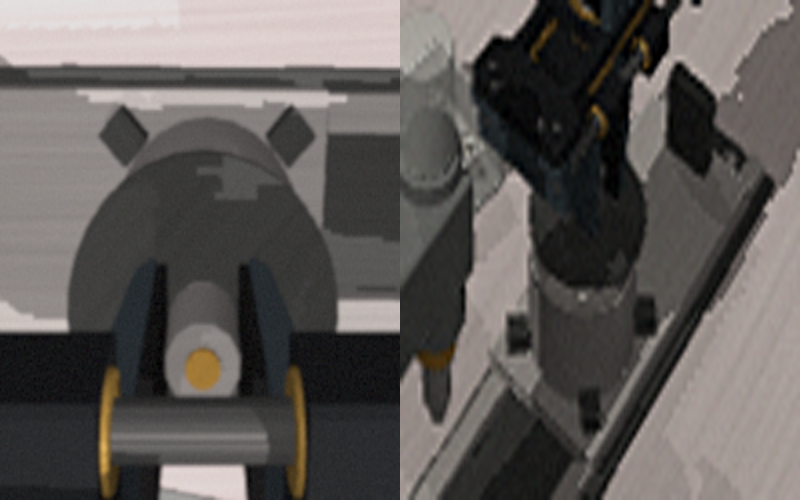

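The view shows the cover over the canister, nearly centred; the clamp pads suggest the canister is about 1 mm towards -y. I'll correct slightly and lower gently.

>>> {"op": "apply_moves", "data": {
  "deltas": [
    [-0.0005,0.001,0.003,0,-0.8],
    [-0.0005,0.001,0.006,0,-0.8],
    [-0.0005,0.001,0.009,0,-0.8],
    [-0.0005,0.001,0.009,0,-0.8],
    [-0.0005,0.001,0.009,0,-0.8]
  ]
}}

```text
time_s: 8.6
ee_pos: [598.2, 18.8, 82.6]
ee_rot: [180.0, 0.0, -2.0]
force: [-0.3, 0.1, -1.7]
gripper_width: 21.4
gripper_force: 25.0
```

>>> {"op": "apply_moves", "data": {
  "deltas": [
    [0,0,0.001,0,-0.8],
    [0,0,0.002,0,-0.8],
    [0,0,0.003,0,-0.8],
    [0,0,0.003,0,-0.8]
  ]
}}

```text
time_s: 9.0
ee_pos: [598.2, 18.8, 79.7]
ee_rot: [180.0, 0.0, -2.0]
force: [-0.8, 0.1, -1.3]
gripper_width: 21.1
gripper_force: 25.0
```

>>> {"op": "apply_moves", "data": {
  "deltas": [
    [0,0,0.001,0,-0.8],
    [0,0,0.002,0,-0.8],
    [0,0,0.002,0,-0.8]
  ]
}}

```text
time_s: 9.3
ee_pos: [598.2, 18.8, 77.7]
ee_rot: [180.0, 0.0, -2.0]
force: [-0.3, 0.0, -1.7]
gripper_width: 21.2
gripper_force: 25.0
```

>>> {"op": "apply_moves", "data": {
  "deltas": [
    [0,0,0.0005,0,-0.8],
    [0,0,0.001,0,-0.8],
    [0,0,0.0015,0,-0.8],
    [0,0,0.002,0,-0.8],
    [0,0,0.002,0,-0.8]
  ]
}}

```text
time_s: 9.8
ee_pos: [598.2, 18.8, 75.7]
ee_rot: [180.0, 0.0, -2.0]
force: [0.0, 0.5, -1.3]
gripper_width: 21.0
gripper_force: 25.0
```

>>> {"op": "apply_moves", "data": {
  "deltas": [
    [0,0,0.0005,0,-0.8],
    [0,0,0.001,0,-0.8],
    [0,0,0.001,0,-0.8]
  ]
}}

```text
time_s: 10.1
ee_pos: [598.3, 18.8, 75.0]
ee_rot: [180.0, -0.0, -2.0]
force: [0.6, 0.6, -0.2]
gripper_width: 21.1
gripper_force: 25.0
```

>>> {"op": "apply_moves", "data": {
  "deltas": [
    [0,0,0.0003,0,-0.8],
    [0,0,0.0006,0,-0.8],
    [0,0,0.0006,0,-0.8]
  ]
}}

```text
time_s: 10.4
ee_pos: [598.4, 18.8, 74.9]
ee_rot: [180.0, -0.0, -2.0]
force: [-2.5, 0.5, 4.4]
gripper_width: 21.2
gripper_force: 25.0
```

Contact is at the seated height (bottom 83 mm), with about 5 N. Releasing and lifting.

>>> {"op": "apply_moves", "data": {
  "deltas": [
    [0,0,0,0,-0.5],
    [0,0,0,0,-0.4],
    [0,0,0,0,-0.3],
    [0,0,0,0,-0.2],
    [0,0,0,0,-0.2]
  ]
}}

```text
time_s: 10.9
ee_pos: [598.3, 18.8, 74.0]
ee_rot: [180.0, 0.0, -2.0]
force: [0.3, -0.6, -0.8]
gripper_width: 36.5
gripper_force: 0.0
```

>>> {"op": "apply_moves", "data": {
  "deltas": [
    [0,0,-0.005,0,-0.2],
    [0,0,-0.015,0,-0.2],
    [0,0,-0.035,0,-0.2],
    [0,0,-0.06,0,-0.2],
    [0,0,-0.075,0,-0.2]
  ]
}}

```text
time_s: 11.4
ee_pos: [599.4, 18.8, 152.2]
ee_rot: [-180.0, -0.2, -2.0]
force: [0.3, -0.1, 0.5]
gripper_width: 36.6
gripper_force: 0.0
```

>>> {"op": "apply_moves", "data": {
  "deltas": [
    [-0.03,-0.03,0,0,-0.2],
    [-0.055,-0.06,0,0,-0.2],
    [-0.07,-0.08,0,0,-0.2],
    [-0.07,-0.08,0,0,-0.2],
    [-0.07,-0.08,0,0,-0.2]
  ]
}}

```text
time_s: 11.9
ee_pos: [531.7, 101.2, 150.2]
ee_rot: [180.0, -0.1, -1.9]
force: [1.1, -0.3, -0.8]
gripper_width: 36.3
gripper_force: 0.0
```

```bash
python3 - <<'E'
from h import *
im,C,st=grab("wrist","w3.png"); print(st["ee_pos"],st["ee_rot"],st["gripper_width"],st["time_s"])
print(proj(C,(596.5,19,119)),proj(C,(602,163,79)))
b,CS,_=grab("scene","s3.png"); u=proj(CS,(592,-20,110)).astype(int); o=(u[0]-70,u[1]-60);print(o)
b=b[o[1]:o[1]+120,o[0]:o[0]+120]
cv2.imwrite("pics/c4.png",np.hstack([cv2.resize(im[0:300,60:360],(400,400)),cv2.resize(b,(400,400),interpolation=2)]))
E
```

```text
[531.66520651 101.2013625  150.21358189] [ 1.79983859e+02 -1.23791729e-01 -1.89101150e+00] 36.32813929697831 11.9
[389.85837049 143.95597611] [208.27857888 140.24007197]
(np.int64(226), np.int64(153))
```

View pics/c4.png

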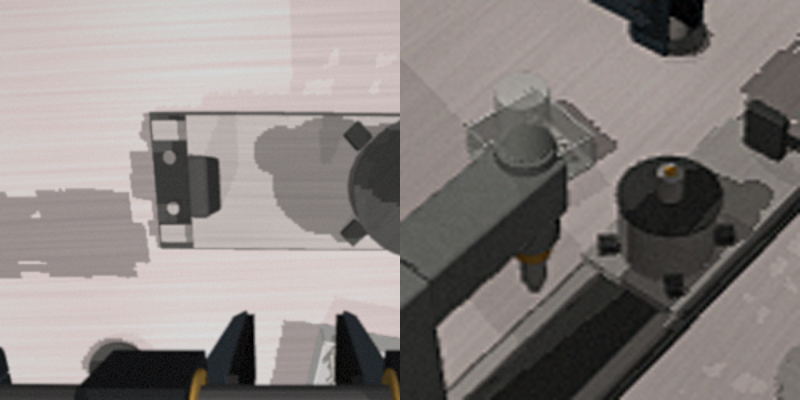

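The cover sits level on the canister, with the rivet near scene (307,204). The nose tip's bottom is near scene (266,240), and the lug is at wrist (200–225,140). All ten views are used, so the rest is numeric.

```bash
python3 - <<'E'
from h import *
st=env.state(); C=cam("wrist",st); im=cv2.imread("pics/w3.png"); S=cam("scene"); s=cv2.imread("pics/s3.png")
g=cv2.cvtColor(im,cv2.COLOR_BGR2GRAY); print("lug row",g[130:150,176:236].mean(0).astype(int))
print("lug col",g[105:175,205:212].mean(1).astype(int))
for u,z in((200,79),(225,30)): print(u,onz(C,(u,140),z).round(1))
h=cv2.cvtColor(s,cv2.COLOR_BGR2HSV)
def brass(x0,x1,y0,y1):
    q=h[y0:y1,x0:x1]; m=(q[...,1]>120)&(q[...,0]<30)&(q[...,2]>60); ys,xs=np.nonzero(m); return m.sum(),(xs.mean()+x0,ys.mean()+y0),(xs.min()+x0,xs.max()+x0,ys.min()+y0,ys.max()+y0)
b=brass(298,318,195,212); print("rivet",b,onz(S,b[1],119))
print("ring",brass(255,278,222,240))
print(cv2.cvtColor(s,cv2.COLOR_BGR2GRAY)[228:246,254:278])
hw=cv2.cvtColor(im,cv2.COLOR_BGR2HSV)[125:165,365:415]; ys,xs=np.nonzero((hw[...,1]>110)); 
if len(xs): uv=(xs.mean()+365,ys.mean()+125); print("wrist rivet",len(xs),uv,onz(C,uv,119))
E
```

```text
lug row [107  70  55  56  57  57  57  56  57  56  56  57  57  57  56  56  56  56
  57  56  57  57  56  54  53  59  69  76  79  79  79  80  79  81  80  81
  79  77  73  63  49  44  44  43  44  43  42  45  78 134 169 174 172 174
 174 174 176 178 179 180]
lug col [187 185 184 187 187 187 184 185 187 189 181 134  81  69  75  81  80  79
  80  79  79  79  79  81  79  80  80  80  80  81  80  81  80  80  79  81
  80  79  79  80  79  80  79  80  80  80  79  78  78  79  79  79  79  79
  81  77  71  81 131 179 190 186 183 185 184 184 181 181 180 181]
200 [602.9 169.2  79. ]
225 [600.2 156.4  30. ]
rivet (np.int64(9), (np.float64(307.0), np.float64(204.0)), (np.int64(306), np.int64(308), np.int64(203), np.int64(205))) [598.8791394   17.64720171 119.        ]
ring (np.int64(15), (np.float64(266.06666666666666), np.float64(230.13333333333333)), (np.int64(261), np.int64(270), np.int64(229), np.int64(231)))
[[ 43  39  39  38  41  40  38  40  37  39  42  39  41  40  46  42  35  99
  131 137 136 142 140 139]
 [ 43  42  41  38  38  36  38  32  40  39  41  41  44  45  46  44  55 125
  140 139 141 138 13
[... 1045 characters left out ...]
6 139 142 145 121  77  59  75 130 148 141 100
   69 104 118 115 119 123]
 [139 136 137 138 136 135 136 139 139 139 142 143 147 146 145 144 100  68
  107 119 115 118 123  98]
 [138 140 139 133 135 136 139 139 138 138 137 134 137 140 142 101  91 112
  118 116 120 124  99  60]
 [139 139 137 137 137 143 140 136 136 134 132 136 138 145  79  83 112 119
  118 119 121  95  61  51]
 [139 134 135 137 142 136 139 136 134 135 134 142 141  80  81 113 117 117
  117 124  98  63  45  27]
 [135 134 139 142 140 136 138 138 138 136 141 143  98 110 122 117 117 118
  123  97  62  48  27  37]]
wrist rivet 141 (np.float64(389.36170212765956), np.float64(143.12056737588654)) [597.33498936  18.77110528 119.        ]
```

>>> {"op": "apply_moves", "data": {
  "deltas": [
    [0.03,-0.03,0,0,0.1],
    [0.055,-0.055,0.02,0,0.1],
    [0.069,-0.0646,0.045,0,0.1],
    [0.069,-0.0646,0.06,0,0.1],
    [0.069,-0.0646,0.06,0,0.1]
  ]
}}

```text
time_s: 12.5
ee_pos: [601.4, 162.1, 86.1]
ee_rot: [179.9, 0.3, -2.0]
force: [-0.5, -0.3, 0.1]
gripper_width: 50.0
gripper_force: 0.0
```

```bash
python3 - <<'E'
from h import *
im,C,st=grab("wrist","w4.png"); print(st["ee_pos"],st["gripper_width"],st["time_s"])
u=proj(C,(602.3,163.3,79)); print(u)
g=cv2.cvtColor(im,cv2.COLOR_BGR2GRAY); r=int(u[1])-12;c=int(u[0])
print(r,g[r-5:r+5,c-30:c+30].mean(0).astype(int)); print(g[int(u[1])-60:int(u[1])+20,c-4:c+4].mean(1).astype(int))
S=cam("scene"); a=onz(S,(266,239),130); b=onz(S,(307,204),119); print("nose",a,"move",(a-b)[:2],np.linalg.norm((a-b)[:2]))
E
```

```text
[601.43353193 162.13259223  86.14580798] 49.97357979104631 12.5
[280.57157158 239.66581429]
227 [ 58  57  57  57  56  56  56  55  55  58  81 114 129 130 128 128 128 129
 129 127 100  62  49  52  54  56  56  55  56  54  55  53  55  53  57  68
  77  75  73  96 144 171 176 177 179 181 184 184 185 184 185 184 184 185
 185 185 185 185 184 186]
[185 186 183 181 180 179 176 175 178 179 177 174 174 174 175 174 174 176
 160 105  47  28  32  33  35  33  33  33  34  32  33  34  34  35  39  45
  51  54  55  55  56  56  56  54  55  55  53  55  53  56  55  56  55  56
  58  59  61  60  61  61  60  60  60  60  61  60  61  61  59  59  61  59
  60  59  59  60  59  57  56  64]
nose [ 592.10638374 -148.18681764  130.        ] move [  -6.77275565 -165.83401935] 165.9722633199445
```

>>> {"op": "apply_moves", "data": {
  "deltas": [
    [0,0,0.015,0,0.1],
    [0,0,0.03,0,0.1],
    [0,0,0.045,0,0.1],
    [0,0,0.06,0,0.1],
    [0,0,0.06,0,0.1]
  ]
}}

```text
time_s: 13.05
ee_pos: [601.7, 162.3, 28.7]
ee_rot: [180.0, 0.1, -2.0]
force: [0.3, -0.2, 0.2]
gripper_width: 49.9
gripper_force: 0.0
```

>>> {"op": "apply_moves", "data": {
  "deltas": [
    [0,0,0,0,-0.3],
    [0,0,0,0,-0.5],
    [0,0,0,0,-0.7],
    [0,0,0,0,-0.9],
    [0,0,0,0,-0.9]
  ],
  "grip_force": 25
}}

```text
time_s: 13.55
ee_pos: [602.4, 163.2, 29.7]
ee_rot: [180.0, -0.0, -2.0]
force: [-0.1, 0.8, 2.0]
gripper_width: 14.1
gripper_force: 25.0
```

>>> {"op": "apply_moves", "data": {
  "deltas": [
    [0,0,0,0,-0.9],
    [0,0,0,0,-0.9],
    [0,0,0,0,-0.9]
  ]
}}

```text
time_s: 13.85
ee_pos: [602.5, 163.2, 29.7]
ee_rot: [180.0, -0.0, -2.0]
force: [-0.6, -1.0, 2.9]
gripper_width: 13.8
gripper_force: 25.0
```

>>> {"op": "apply_moves", "data": {
  "deltas": [
    [0,0.003,0,0,-0.9],
    [0,0.008,0,0,-0.9],
    [0,0.014,0,0,-0.9],
    [0,0.02,0,0,-0.9],
    [0,0.026,0,0,-0.9]
  ]
}}

```text
time_s: 14.35
ee_pos: [601.5, 137.7, 29.7]
ee_rot: [-179.9, -0.0, -2.0]
force: [-1.1, 3.1, 5.6]
gripper_width: 14.0
gripper_force: 25.0
```

>>> {"op": "apply_moves", "data": {
  "deltas": [
    [0,0.006,0,0,-0.9],
    [0,0.012,0,0,-0.9],
    [0,0.018,0,0,-0.9],
    [0,0.024,0,0,-0.9],
    [0,0.03,0,0,-0.9]
  ]
}}

```text
time_s: 14.85
ee_pos: [600.3, 107.6, 29.7]
ee_rot: [-179.9, -0.0, -2.0]
force: [-2.5, 2.9, 6.1]
gripper_width: 13.5
gripper_force: 25.0
```

>>> {"op": "apply_moves", "data": {
  "deltas": [
    [-0.0002,0.006,0,0,-0.9],
    [-0.0003,0.012,0,0,-0.9],
    [-0.0004,0.018,0,0,-0.9],
    [-0.0005,0.024,0,0,-0.9],
    [-0.0006,0.03,0,0,-0.9]
  ]
}}

```text
time_s: 15.35
ee_pos: [599.1, 77.7, 29.7]
ee_rot: [-179.9, -0.1, -2.0]
force: [-0.4, 4.2, 4.2]
gripper_width: 14.1
gripper_force: 25.0
```

>>> {"op": "apply_moves", "data": {
  "deltas": [
    [-0.0001,0.006,0,0,-0.9],
    [-0.0001,0.012,0,0,-0.9],
    [-0.0002,0.018,0,0,-0.9],
    [-0.0002,0.024,0,0,-0.9],
    [-0.0003,0.03,0,0,-0.9]
  ]
}}

```text
time_s: 15.85
ee_pos: [598.0, 47.6, 29.7]
ee_rot: [-179.9, -0.1, -2.0]
force: [0.8, 2.8, 5.5]
gripper_width: 13.9
gripper_force: 25.0
```

>>> {"op": "apply_moves", "data": {
  "deltas": [
    [-0.0001,0.006,0,0,-0.9],
    [-0.0001,0.012,0,0,-0.9],
    [-0.0002,0.018,0,0,-0.9],
    [-0.0002,0.024,0,0,-0.9],
    [-0.0003,0.03,0,0,-0.9]
  ]
}}

```text
time_s: 16.35
ee_pos: [596.8, 17.5, 29.7]
ee_rot: [-179.9, -0.1, -2.0]
force: [0.4, 3.9, 4.8]
gripper_width: 13.8
gripper_force: 25.0
```

>>> {"op": "apply_moves", "data": {
  "deltas": [
    [0,0.003,0,0,-0.9],
    [0,0.006,0,0,-0.9],
    [0,0.008,0,0,-0.9],
    [0,0.008,0,0,-0.9],
    [0,0.008,0,0,-0.9]
  ]
}}

```text
time_s: 16.85
ee_pos: [596.5, 9.0, 29.7]
ee_rot: [180.0, -0.1, -2.0]
force: [1.2, 1.9, 5.4]
gripper_width: 13.9
gripper_force: 25.0
```

```bash
python3 - <<'E'
from h import *
s,S,st=grab("scene","s5.png"); print(st["ee_pos"],st["force"],st["time_s"])
h=cv2.cvtColor(s,cv2.COLOR_BGR2HSV);g=cv2.cvtColor(s,cv2.COLOR_BGR2GRAY)
q=h[222:262,250:290]; m=(q[...,1]>110)&(q[...,0]<30)&(q[...,2]>60)
for y,x in np.argwhere(m): print((x+250,y+222),end=" ")
print(); print(g[229:254,256:282])
print("pred rivet under nose:",proj(S,np.array(onz(S,(266,239),130))-[0,0,11]))
E
```

```text
[596.45315385   9.03416903  29.7030543 ] [1.15743332 1.91851385 5.43636748] 16.85
(np.int64(268), np.int64(229)) (np.int64(269), np.int64(229)) (np.int64(270), np.int64(229)) (np.int64(261), np.int64(230)) (np.int64(263), np.int64(230)) (np.int64(264), np.int64(230)) (np.int64(265), np.int64(230)) (np.int64(266), np.int64(230)) (np.int64(267), np.int64(230)) (np.int64(268), np.int64(230)) (np.int64(269), np.int64(230)) (np.int64(264), np.int64(231)) (np.int64(265), np.int64(231)) (np.int64(266), np.int64(231)) (np.int64(267), np.int64(231)) (np.int64(268), np.int64(231)) (np.int64(269), np.int64(237)) (np.int64(269), np.int64(238)) (np.int64(270), np.int64(238)) (np.int64(271), np.int64(238)) (np.int64(268), np.int64(239)) (np.int64(269), np.int64(239)) (np.int64(270), np.int64(239)) (np.int64(268), np.int64(240)) (np.int64(269), np.int64(240)) (np.int64(270), np.int64(240)) 
[[ 40  41  40  41  37  34  40  42  45  43  45  43  48  46  54 132 146 146
  147 145 145 146 145 108 125 125]
 [ 43  35  36  84 101  56  39  49  52  52  51  55  52  41  88 139 148 146
  145 145 147 148 115 128 12
[... 1865 characters left out ...]
  37  29  28  32  28  29  31  27  30  17  40  54  60  59  58  50  30
   23  28  27  24  27  22  26  27]
 [ 34  25  26  30  27  30  29  30  32  31  27  27  23  18  19  26  19  23
   28  26  26  29  27  28  24  25]
 [ 30  31  32  29  29  32  29  28  28  29  27  25  25  20  26  27  23  26
   29  26  23  22  25  26  27  23]
 [ 25  29  30  26  27  31  26  27  31  29  25  25  26  29  24  27  25  21
   27  23  21  24  25  28  25  27]
 [ 29  31  31  31  29  34  30  33  30  25  28  26  26  25  24  26  29  27
   25  26  28  23  27  25  24  24]
 [ 29  32  29  29  33  29  29  27  24  23  24  27  26  28  26  25  23  30
   27  26  25  25  25  27  27  25]]
pred rivet under nose: [266.1847097  241.79336519]
```

>>> {"op": "apply_moves", "data": {
  "deltas": [
    [0,0.003,0,0,-0.9],
    [-0.0001,0.007,0,0,-0.9],
    [-0.0001,0.011,0,0,-0.9],
    [-0.0001,0.012,0,0,-0.9],
    [-0.0001,0.012,0,0,-0.9]
  ]
}}

```text
time_s: 17.4
ee_pos: [596.0, -2.9, 29.7]
ee_rot: [-180.0, -0.1, -2.0]
force: [1.2, 0.8, 4.7]
gripper_width: 13.8
gripper_force: 25.0
```

>>> {"op": "apply_moves", "data": {
  "deltas": [
    [0,0,0,0,-0.6],
    [0,0,0,0,-0.4],
    [0,0,0,0,-0.2],
    [0,0,0,0,0.1],
    [0,0,0,0,0.1]
  ]
}}

```text
time_s: 17.9
ee_pos: [595.0, -2.7, 29.0]
ee_rot: [180.0, 0.0, -1.9]
force: [-0.5, 0.3, -0.4]
gripper_width: 47.4
gripper_force: 0.0
```

>>> {"op": "apply_moves", "data": {
  "deltas": [
    [0,0,-0.01,0,0.1],
    [0,0,-0.035,0,0.1],
    [0,0,-0.06,0,0.1],
    [-0.015,0,-0.08,0,0.1],
    [-0.04,0,-0.085,0,0.1]
  ]
}}

```text
time_s: 18.4
ee_pos: [558.0, -1.2, 117.5]
ee_rot: [180.0, -0.4, -2.0]
force: [-0.5, -0.7, 0.1]
gripper_width: 50.1
gripper_force: 0.0
```

>>> {"op": "apply_moves", "data": {
  "deltas": [
    [0,0,0,0,0.1],
    [0,0,0,0,0.1],
    [0,0,0,0,0.1],
    [0,0,0,0,0.1]
  ]
}}

```text
time_s: 18.8
ee_pos: [555.9, -1.2, 113.8]
ee_rot: [180.0, 0.0, -2.0]
force: [-0.1, -0.9, 0.4]
gripper_width: 50.4
gripper_force: 0.0
```

```bash
python3 - <<'E'
from h import *
im,C,st=grab("wrist","w6.png"); print(st["ee_pos"],st["time_s"])
print("pred rivet",proj(C,(591,-147,119)),"nose",proj(C,(591,-147,130)), proj(C,(591,-137,119)))
h=cv2.cvtColor(im,cv2.COLOR_BGR2HSV);m=((h[...,1]>100)&(h[...,0]<35)&(h[...,2]>50)).astype(np.uint8); m[260:]=0
n,l,s,c=cv2.connectedComponentsWithStats(m)
for i in range(1,n):
    if s[i,4]>4: print(s[i],c[i].round(1))
E
```

```text
[555.88329415  -1.22802515 113.80446249] 18.8
pred rivet [502.00288906 190.53239217] nose [514.2218559  194.24493552] [487.04990617 191.00099288]
[494 185  15  15 158] [500.4 191.2]
[545 197  15  44 439] [553.7 219.4]
```

```bash
python3 - <<'E'
from h import *
np.set_printoptions(linewidth=250)
im=cv2.imread("pics/w6.png"); g=cv2.cvtColor(im,cv2.COLOR_BGR2GRAY)
print("cols",list(range(488,560,2)))
for r in range(172,236,2): print(r,g[r,488:560:2])
E
```

```text
cols [488, 490, 492, 494, 496, 498, 500, 502, 504, 506, 508, 510, 512, 514, 516, 518, 520, 522, 524, 526, 528, 530, 532, 534, 536, 538, 540, 542, 544, 546, 548, 550, 552, 554, 556, 558]
172 [ 86  86  78  76  62  58  56  60  53  57  56  55  56  57  59  56  58  57  59  55  58  61  55  56 104 114 115 112 111 108  69  61  60  58  57  60]
174 [ 88  91  88  85  89  81  77  78  67  62  55  53  56  58  55  62  59  58  56  54  60  58  61  58 104 111 109 108 107 104  61  55  55  61  61  56]
176 [ 88  89  89  90  95 115 122 123 121 119 101  63  55  57  55  57  59  55  57  63  54  61  56  58 106 108 111 107 108  92  56  62  59  62  61  61]
178 [ 89  89  94 116 126 127 126 126 122 126 125 118  83  60  54  56  53  59  58  53  57  59  58  68 112 110 106 109 111  83  54  59  59  58  57  58]
180 [ 83  99 126 126 126 125 127 124 127 126 125 129 127  91  54  49  54  53  57  57  57  58  53  72 112 110 109 107 109  65  54  61  58  58  60  58]
182 [ 94 125 130 129 131 128 123 125 129 126 126 125 127 116  57  55  58  62  54  58  57  52  51  87 113 109 106 108 106  57  58  60  57  56  60  59]
184 [116 128 1
[... 3041 characters left out ...]
 53  74 128 164 162 164 161 161 159 164 162 161 159 159 160 159 130  85  60  60  59  59  58  61  63]
228 [ 92  96  92  94  91  94  99  90  59  57  58  59  83 140 162 161 160 161 163 163 160 160 163 162 162 160 162 166 161 126  51  53  56  55  57  60]
230 [ 91  93  92  87  93 116 147 100  53  58  58  58  93 151 161 159 164 159 162 164 160 159 160 161 162 160 163 163 168 156  72  55  56  57  54  61]
232 [ 93  88  92 116 147 166 161  82  58  58  60  59 113 158 161 162 162 162 162 162 161 161 161 161 161 160 161 161 163 164 102  49  54  50  53  59]
234 [ 95 119 146 165 164 164 154  68  60  61  61  71 125 161 162 163 164 159 161 166 161 163 160 158 162 163 160 166 163 167 140  62  55  57  56  51]
```

```bash
python3 - <<'E'
from h import *
st=env.state(); C=cam("wrist",st)
print("rivet",onz(C,(501.1,191.6),119),"nose",onz(C,(511.7,197.9),130))
im=cv2.imread("pics/w6.png"); g=cv2.cvtColor(im,cv2.COLOR_BGR2GRAY).astype(int)
print(g[198,498:510],g[194,498:512],g[202,498:512],"rivet left",g[192,488:500],g[190,488:500],"hub left",g[188:196:2,472:492],"hub top",g[170:182,500])
E
```

```text
rivet [ 590.1822507  -146.44747105  119.        ] nose [ 588.58547557 -145.74129068  130.        ]
[116 113 118 118 115  96  67  65  68  70  70  70] [116 116 115 115 114 107  94  73  66  68  69  73  73  77] [126 127 124 126 131 126 116  95  72  57  64  67  66  71] rivet left [122 121 124 125 118  87  75 106 116 115 117 115] [126 125 123 126 124 111  82  84 113 116 115 112] hub left [[ 71  71  74  77  73  77  75  74  71  74  77  75  82  98 120 124 124 127
  127 124]
 [ 72  70  71  73  69  68  70  70  71  73  72  74  84 107 127 127 126 125
  123 126]
 [ 67  65  67  68  68  70  65  70  67  73  70  71  88 116 124 125 122 121
  124 125]
 [ 60  67  64  65  64  66  68  65  68  69  67  77 103 124 123 128 124 125
  125 129]] hub top [ 56  59  56  65  77 102 122 129 126 127 127 126]
```

The wrist view puts the rivet within about 1 mm of the nose tip along the track, and the scene view agrees. The gripper is clear of everything, so I'm handing in.

```bash
python3 -c "
from workcell import env
print(env.job_done())"
```

```text
the job is handed in; nothing more can be done
None
```

I handed the job in at about 19 s: the large cover sits seated and level on the canister, and the rivet measured about 1 mm past the nose tip along the track and 1–2 mm off across it; the robot is touching nothing and I moved none of the bystanders.

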